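# Hook the loose arm into the timber rack, lock it, and load the walnut rail

### The job

Hook the loose orange arm's two tabs into the top two slots of the rack post that has no arm, level with the other arm, and push it down gently until it sits fully home and its spring pin snaps out and locks it. Then lay the walnut rail level across the two arms, about midway between the posts. Don't force or bang anything, and leave the small pine block, the tape measure and the try square where they are.

Things in the scene. Friction and masses are not known exactly. Their poses are not given: they have to be found in the camera images.
- rack: Bench-top timber rack fixed to the table: plywood base 185 x 360 x 18 mm, two pine posts 240 mm apart (215 mm high), a pine cross rail behind. Origin on the table midway between the posts, in the plane of their slotted front faces. z up, +x from its front to its back (away from the robot), y to its left.
- post_b: The post WITHOUT an arm (left or right), 90 mm wide. Origin on the table under its middle, in the plane of the slotted front face; axes as the rack. The blue slotted strip on it was screwed on by hand: its centre line lies anywhere up to 14 mm left or right (y) of the post's middle, so find the slots by eye or feel. It does not move.
- post_b_slots (a point): Nominal middle of the top two slots: on post_b's middle line, 162 mm up, in the face. Blue strip: 60 mm wide, hollow behind a 4 mm sheet, z 18 to 212 mm. Four slots one above another on the strip's centre line (off this point by up to 14 mm in y), each 13 wide x 24 high, lower edges 50, 90, 130, 170 mm above the table.
- fixed_arm_top (a point): Arm already fitted on the other post, same shape as the loose one, in the top two slots: the middle of its top, 90 mm in front of the slotted face, 148 mm above the table. The top is 28 mm wide, from the end plate to an upturned tip (16 mm higher) 166 to 172 mm in front of the slotted face.
- bracket_grip (a point): Loose orange arm, about 0.35 kg, standing on the table. Point: middle of its box section (28 wide x 30 high), 15 mm above the underside, 75 mm from the end plate's mating face; grip here across the width from above. x along the arm to plate and tabs, y across, z up. End plate x 70 to 75, y +-20, z -15 to 65 mm; upturned tip x -97 to -91, z to 31.
- bracket_tabs (a point): On the loose arm: middle between its two tabs on the mating face, x 75, y 0, z 19 mm in the bracket_grip frame (same axes). Each tab is 11 wide, sticks out 11 mm; stub 8 high (z -22 to -14 and 18 to 26 from here), behind it a tapered lip hanging 9 mm lower; 17 high in all. Tabs enter the top slots when this point is 161 to 168 mm above the table (best 164.5) and, fully home, it is at 152.
- lock_pin (a joint): Loose arm's round-nosed 8 mm spring pin, 36 mm above bracket_tabs, red knob in front. m: 0 = out (8 mm out of the plate), to 0.012 = pushed in; spring 3.6 N at 0, 6 N at 8 mm. With tabs in, press the plate to within 2 mm of the strip (8 to 15 N) and push down (5 to 20 N): lips slide behind the sheet; 2 mm before home the pin snaps to 0 in the top slot and locks. Home: plate 0 to 2 mm off the strip.
- rail_mid (a point): Walnut rail, 50 wide, 400 long, 32 mm high, 0.38 kg, flat on the table in front of the rack. The point is its centre, 16 mm above its underside; y along its length, x across, z up. Lying on the arms its centre is 164 mm above the table; it goes between the end plates and the upturned tips.
- pine_block: Small loose pine block, 40 x 45 x 75 mm, standing on end near the loose arm; origin under its centre. To be left alone.
- tape_measure: Yellow tape measure, 37 x 85 x 66 mm; origin under its centre. To be left alone.
- square: Try square, 115 x 205 x 17 mm, lying flat; origin under its centre. To be left alone.
There are look-alikes about, which are no part of the job. Of the things shaped like the part that bears bracket_grip, the orange one is meant.

How it is judged:
By the outcome, as a careful person would: the job done as asked, in the order asked, and still so for the second after the job is handed in, with the robot touching nothing.
It also fails if it takes over 72 s, if anything falls off the work surface, if the arm or the gripper's body presses on something with over 40 N, if the wrist force passes 120 N, or if a joint passes its speed limit or range.

### The arm

A 6-joint arm with a two-finger parallel gripper is mounted at the origin on a cart in front of the work surface, level with it; the furniture and walls round the work are solid. World frame = base frame: x ahead of the robot, y to its left, z up, the work surface at z = 0. Lengths are in mm, angles in rad, forces in N, time in s.
With the tool pointing down it reaches from about 300 to 775 mm from the base axis. Payload 14.6 kg.
Tool frame: the origin (TCP) lies between the finger pads; the fingertips stand 19 mm ahead of it and the grasp point (between the pads) is the TCP; z points along the fingers, y is the line along which they close (so a half turn about z gives the same grasp; the last joint's range is limited). The gripper opens to 94 mm and grips with 3 to 60 N. Pads are 16 mm wide; open, the fingers measure 119 mm over their backs; the gripper's body (75 mm by 177 mm) begins 78 mm behind the grasp point.
Start: joints at [-1.196, 0.3, 1.521, -0, 1.321, -0.067], TCP at [235.154, -497.184, 224.446] pointing down, gripper open.
Joint ranges: [-3.03, 3.03], [-0.79, 2.21], [0.23, 2.52], [-1.04, 4.18], [0, 3.07], [-2.55, 2.55]. Speed limits (rad/s): [2.22, 2.22, 2.57, 3.14, 3.14, 3.14].

### API

Orientations are given as [roll, pitch, yaw] about the fixed x, y, z axes, in that order (R = Rz(yaw) Ry(pitch) Rx(roll)).
In Python, from cell import monitor, imaging, job, find_in, trace gives the robot as it stands. The module is installed in compiled form; this text tells all that it offers.
- The arm moves only by the tool arm_command, never from a script. Its argument "steps" is a list of rows, each a list of 5 numbers: the opening, from 0 (shut) to 1 (fully open), then the shift along the tool's x, y, z in mm, then the turn about the tool's z in degrees. In form: [[gripper, dx, dy, dz, turn], ...]. A call has 1 to 20 rows; each row is the pose to reach, as a shift and turn from the pose commanded when the call began, along the tool's axes at that moment; what a row does not reach only later rows make up. A row lasts 1/8 s, in which the tool goes at most 62.5 mm and 10.7 degrees, less where a joint would pass 70% of its speed; a pose out of reach is approached as far as the arm can. A call with a gripper value outside its range is refused whole. The fingers move at their own pace and stop on an object; "force" is the grip in N (left out, the last holds). Time passes only in rows, so rows that repeat a pose let the fingers close. It gives the time, the measured TCP pose, the force, the opening and the grip force at its end, in the units of the state.
- monitor.read_state(): the state, without advancing time (a new reading comes with each control period).
- imaging.camera(name): name is "scene" or "top"; returns a dict with "img" (480x640x3 uint8, red, green, blue), "mtx" (3x3 intrinsics, pixels), "D" ([k1, k2, p1, p2, k3] as OpenCV has them; the pictures are not rectified), "view" (4x4, takes a point from world to camera coordinates). Camera axes: x right, y down, z forward; pixel columns grow to the right and rows downward; lengths in mm; the calibration is good to about 2 mm. A picture is of the moment at which its call begins. There is no depth.
- job.sign_off(): hands the job in; it is judged then, once.
Trained networks look in a picture, given as the dict that the camera call returned (one of the last four; its "shot" number tells which), for a name from the list of things; names that differ only in an ending like _2 or _b are one class to them, and where a whole thing is asked for, a point or a joint stands for the part that bears it (a point fixed in the world has none). Each returns a list of dicts, best first, with "p" (0 to 1); they miss things now and then, are a little off and sometimes report something else, mostly with a low value. They report only what shows in the picture. A call takes as long as a camera call. They do not tell look-alikes from the thing itself.
- find_in(picture, target): "rect" ([centre column, centre row, width, height] in pixels, round what is visible of it).
- trace(picture, target): "region" (480x640 bool, what is visible of it) and "rect" ([centre column, centre row, width, height] in pixels, round what is visible of it).
The state is a dict: "clock": time; "joints": joint angles; "qd": joint speeds; "effort": joint torques, N m; "eef_pos": TCP position; "eef_rot": TCP orientation; "wrist_force": force on the tool from outside, world axes, zero at the start; "moment": the same for the moment, N m; "finger_gap": finger opening in mm; "finger_force": force on a finger pad.
Only numpy, scipy, OpenCV 4.12 (cv2) and the standard library are available. Lean on these libraries where they do the work, as an engineer would, in place of code of your own. Each camera call takes 0.05 s, during which the arm holds its last target. There are 200 camera calls.

## Working session

There is one attempt and no reset: what is moved stays moved. The work goes in short steps, Python scripts to look and compute and a tool call to move; the robot and the scene stay as the last step left them, time stands still between calls to the robot, and variables do not carry over. Pictures are saved under pics/ and viewed, at most 10 in all, crops included, and the job is handed in when it is done.

Besides the shell and the picture viewer there is one more tool, called after ">>>" as a command line: name --pt "numbers of a row" for each row, then --argument value for the rest. arm_command: Moves the arm, as the interface text tells. Its arguments: {"type":"object","properties":{"steps":{"type":"array","items":{"type":"array","items":{"type":"number"}}},"force":{"type":"number"}},"required":["steps"]}

```bash
mkdir -p pics; cat > h.py <<'E'
import numpy as np, cv2
from cell import monitor, imaging, job, find_in, trace
def ray(c,uv):
    p=cv2.undistortPoints(np.array([[uv]],float),c["mtx"],np.array(c["D"],float))[0,0]
    V=np.array(c["view"]);R=V[:3,:3];o=-R.T@V[:3,3]
    return o,R.T@np.array([p[0],p[1],1.])
def onz(c,uv,z):
    o,d=ray(c,uv);return o+d*(z-o[2])/d[2]
def onx(c,uv,x):
    o,d=ray(c,uv);return o+d*(x-o[0])/d[0]
def proj(c,P):
    V=np.array(c["view"]);P=np.atleast_2d(np.array(P,float))
    return cv2.projectPoints(P,cv2.Rodrigues(V[:3,:3])[0],V[:3,3],np.array(c["mtx"],float),np.array(c["D"],float))[0][:,0]
def save(c,n): cv2.imwrite("pics/"+n+".png",c["img"][:,:,::-1])
def crop(c,n,x0,y0,x1,y1,s): cv2.imwrite("pics/"+n+".png",cv2.resize(c["img"][y0:y1,x0:x1,::-1],None,fx=s,fy=s,interpolation=cv2.INTER_CUBIC))
E
python3 - <<'E'
from h import *
np.set_printoptions(precision=1,suppress=True)
for n in("scene","top"):
    c=imaging.camera(n);save(c,n+"0")
    V=np.array(c["view"]);print(n,-V[:3,:3].T@V[:3,3],V[2,:3])
    for t in("rack","bracket_grip","rail_mid","pine_block","lock_pin","tape_measure","square"):
        print(t,[(round(d["p"],2),np.round(d["rect"])) for d in find_in(c,t)][:4])
print(monitor.read_state())
E
```

```text
scene [-281.7 -930.8  947.7] [ 0.6  0.6 -0.6]
rack [(0.61, array([337., 235., 123.,  97.]))]
bracket_grip [(0.79, array([214., 216.,  18.,  22.])), (0.66, array([217., 261.,  32.,  35.]))]
rail_mid [(0.59, array([307., 291., 130.,  50.]))]
pine_block [(0.8, array([240., 227.,  20.,  24.]))]
lock_pin []
tape_measure [(0.66, array([462., 350.,  26.,  30.]))]
square [(0.9, array([413., 328.,  63.,  53.]))]
top [ 438.4  -92.4 1810.7] [ 0.1  0.  -1. ]
rack [(0.64, array([316., 201., 111.,  88.]))]
bracket_grip [(0.67, array([189., 273.,  18.,  51.])), (0.62, array([241., 291.,  54.,  12.]))]
rail_mid [(0.84, array([335., 266., 110.,  51.]))]
pine_block [(0.75, array([224., 246.,  12.,  13.]))]
lock_pin []
tape_measure [(0.77, array([460., 234.,  13.,  22.]))]
square [(0.81, array([416., 229.,  29.,  61.]))]
{'clock': 0.8, 'joints': array([-1.2,  0.3,  1.5,  0. ,  1.3, -0.1]), 'qd': array([-0.,  0., -0., -0., -0., -0.]), 'effort': array([ -0. , -53.2, -35.3,   0.1,   0. ,   0. ]), 'eef_pos': array([ 235.2, -497.2,  224.5]), 'eef_rot': array([ 3.1, -0. ,  0.4]), 'wrist_force': array([-0.9, -0.8, -0.6]), 'moment': array([-0.,  0., -0.]), 'finger_force': 0.0, 'finger_gap': 94.10191642770003}
```

```bash
python3 - <<'E'
import cv2
a=cv2.imread("pics/top0.png")[140:340,150:490];cv2.imwrite("pics/t1.png",cv2.resize(a,(782,460),interpolation=cv2.INTER_CUBIC))
a=cv2.imread("pics/scene0.png")[170:390,180:500];cv2.imwrite("pics/s1.png",cv2.resize(a,(800,550),interpolation=cv2.INTER_CUBIC))
E
```

```text
(no output)
```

View pics/t1.png

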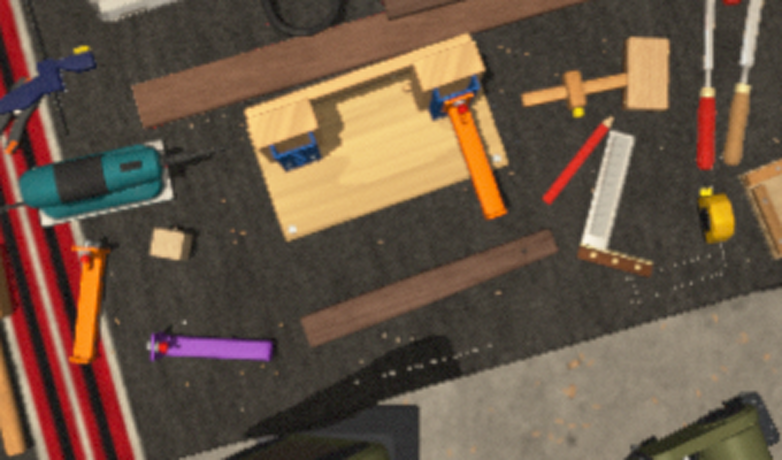

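View pics/s1.png

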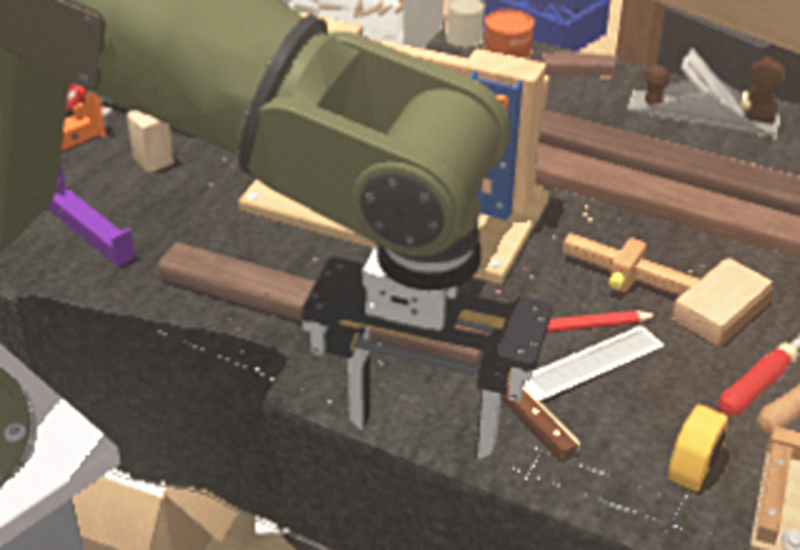

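The top view shows two loose arm-shaped things: orange at px (188,272) and purple at (241,291). The orange one is the one meant, and it lies near the pine block with its plate and red knob at the far end. The third arm, orange at about (357,207), is already fitted on the right post. Post B is therefore the left one, with its strip at about (279,205). Next I'll fit the poses.

```bash
cat >> h.py <<'E'
from scipy.optimize import minimize
S=4
def boxpts(b): 
    x0,x1,y0,y1,z0,z1=b
    return np.array([[x,y,z] for x in(x0,x1) for y in(y0,y1) for z in(z0,z1)],float)
ARM=[boxpts((-97,75,-14,14,-15,15)),boxpts((70,75,-20,20,-15,65)),boxpts((-97,-91,-14,14,-15,31))]
RAIL=[boxpts((-25,25,-200,200,-16,16))]
def xf(P,x,y,z,a):
    c,s=np.cos(a),np.sin(a);return P@np.array([[c,-s,0],[s,c,0],[0,0,1]]).T+[x,y,z]
def render(c,parts,pose,win):
    x0,y0,x1,y1=win;m=np.zeros(((y1-y0)*S,(x1-x0)*S),np.uint8)
    for P in parts:
        q=(proj(c,xf(P,*pose))-[x0-.5,y0-.5])*S-.5
        cv2.fillConvexPoly(m,cv2.convexHull(np.round(q*16).astype(np.int32)),1,shift=4)
    return m>0
def fit(c,parts,mask,win,z,init):
    """mask: float/bool full image; returns x,y,yaw,IoU"""
    x0,y0,x1,y1=win
    M=cv2.resize(mask[y0:y1,x0:x1].astype(np.float32),None,fx=S,fy=S,interpolation=cv2.INTER_LINEAR)>.5
    def f(p):
        r=render(c,parts,(p[0],p[1],z,p[2]),win);return 1-(r&M).sum()/max(1,(r|M).sum())
    best=None
    for da in(0,.15,-.15):
        i=np.array(init,float)+[0,0,da]
        r=minimize(f,i,method="Nelder-Mead",options=dict(initial_simplex=[i,i+[15,0,0],i+[0,15,0],i+[0,0,.1]],xatol=.05,fatol=1e-5))
        if best is None or r.fun<best.fun: best=r
    return np.r_[best.x,1-best.fun]
def hue(c,lo,hi,s=120,v=60):
    h=cv2.cvtColor(c["img"],cv2.COLOR_RGB2HSV);return (h[...,0]>=lo)&(h[...,0]<=hi)&(h[...,1]>=s)&(h[...,2]>=v)
E
python3 - <<'E'
from h import *
np.set_printoptions(precision=2,suppress=True)
c=imaging.camera("top")
orange=hue(c,0,20,170,90)
p=onz(c,(188,272),0);t=onz(c,(186,296),15);q=onz(c,(189,250),40);print(p,t,q)
print("loose",fit(c,ARM,orange,(170,235,210,310),15,[p[0],p[1],np.arctan2(q[1]-t[1],q[0]-t[0])]))
a=onz(c,(350,184),148);b=onz(c,(367,232),148);print(a,b)
yaw=np.arctan2(a[1]-b[1],a[0]-b[0])
print("fixed",fit(c,ARM,orange,(335,170,380,245),133,[(a[0]+b[0])/2,(a[1]+b[1])/2,yaw]))
r=trace(c,"rail_mid")[0];p=onz(c,r["rect"][:2],16)
print("rail",fit(c,RAIL,r["region"],(270,230,400,300),16,[p[0],p[1],yaw]),r["region"].sum())
# base front corners (top face z18)
for n,uv in dict(frontleft=(277,244.5),frontright=(371,212),stripL=(268,206),stripR=(289,200)).items():
    print(n,onz(c,uv,212 if 'strip' in n else 18))
b=hue(c,100,125,130,40);ys,xs=np.nonzero(b[190:220,260:300]);print(len(xs))
crop(c,"t2",255,170,385,250,6)
pb=find_in(c,"pine_block")[0];print("pine",onz(c,pb["rect"][:2],40))
E
```

```text
[406.53 355.23   0.  ] [322.97 357.76  15.  ] [483.26 342.68  40.  ]
loose [416.48 351.09  -0.08   0.77]
[ 695.56 -208.03  148.  ] [ 538.51 -262.46  148.  ]
fixed [ 624.43 -227.09    0.34    0.91]
rail [ 434.36 -169.9     0.36    0.9 ] 1552
frontleft [502.89  39.23  18.  ]
frontright [ 616.64 -290.28   18.  ]
stripL [616.56  53.55 212.  ]
stripR [635.34 -12.2  212.  ]
99
pine [639.69 -86.49  40.  ]
```

View pics/t2.png

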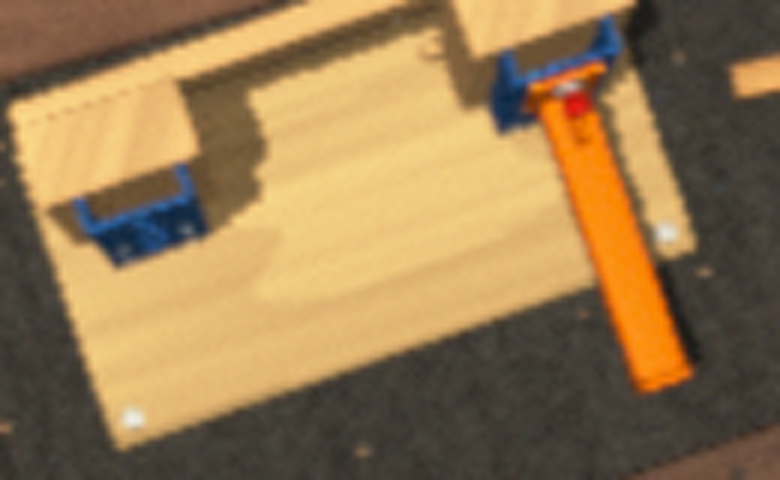

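```bash
cat >> h.py <<'E'
from scipy.spatial.transform import Rotation as Ro
def delta(x,y,z,yaw):
    s=monitor.read_state();R=Ro.from_euler("xyz",s["eef_rot"]).as_matrix()
    d=R.T@(np.array([x,y,z])-s["eef_pos"])
    return np.round(d,1), round(-np.degrees((yaw-np.arctan2(R[1,0],R[0,0])+np.pi)%(2*np.pi)-np.pi),1)
E
python3 - <<'E'
from h import *
np.set_printoptions(precision=2,suppress=True)
c=imaging.camera("top")
m=hue(c,0,20,130,60)|hue(c,165,179,130,60)
n,l,st,ce=cv2.connectedComponentsWithStats(m[235:310,175:210].astype(np.uint8));print(st,ce)
k=1+np.argmax(st[1:,4]);mm=np.zeros_like(m);mm[235:310,175:210]=l==k
P=fit(c,ARM,mm,(170,235,210,310),15,[416,351,-.08]);print(P)
for tgt in (trace(c,"bracket_grip")):
    if abs(tgt["rect"][0]-188)<8: print("tr",fit(c,ARM,tgt["region"],(170,235,210,310),15,[416,351,-.08]))
im=c["img"].copy();r=render(c,ARM,(P[0],P[1],15,P[2]),(170,235,210,310))
a=cv2.resize(im[235:310,170:210],None,fx=4,fy=4,interpolation=cv2.INTER_CUBIC)
cs,_=cv2.findContours(r.astype(np.uint8),0,1);b=a.copy();cv2.drawContours(b,cs,-1,(0,255,255),1)
cv2.imwrite("pics/l1.png",cv2.resize(np.hstack([a,b])[:,:,::-1],None,fx=2,fy=1.9))
for uv in((269.7,208.7),(288,203.3)):print(onz(c,uv,212))
print("pine",onz(c,(224,246),40)); s=monitor.read_state();print(s["eef_rot"],delta(420,350,160,-.08))
E
```

```text
[[   0    0   35   75 1506]
 [   0    2   25   73 1086]
 [   0   61    4   14   33]] [[21.9  34.26]
 [10.7  39.81]
 [ 0.94 69.33]]
[414.93 354.12   0.01   0.48]
tr [417.98 348.72  -0.09   0.86]
[608.05  48.19 212.  ]
[624.95  -9.09 212.  ]
pine [497.05 221.08  40.  ]
[-3.14  0.    0.44] (array([ 529.3, -686.8,   64.5]), np.float64(29.9))
```

View pics/l1.png

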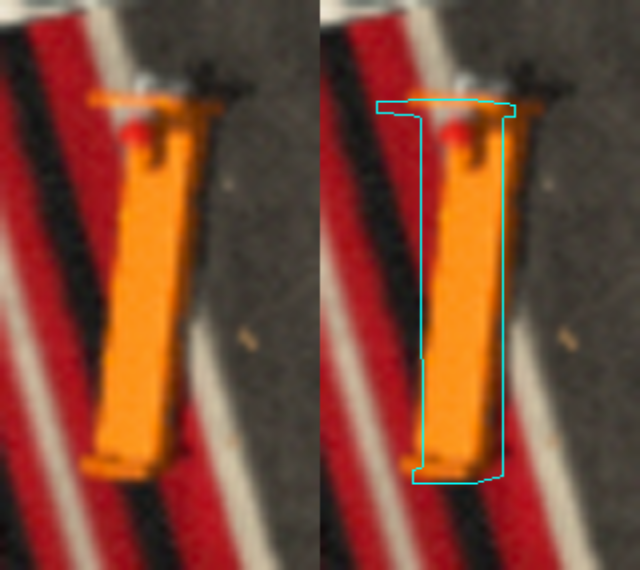

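>>> arm_command --pt "1 529 -688 40 30" --pt "1 529 -688 40 30" --pt "1 529 -688 40 30" --pt "1 529 -688 40 30" --pt "1 529 -688 40 30" --pt "1 529 -688 40 30" --pt "1 529 -688 40 30" --pt "1 529 -688 40 30" --pt "1 529 -688 40 30" --pt "1 529 -688 40 30" --pt "1 529 -688 40 30" --pt "1 529 -688 40 30" --pt "1 529 -688 40 30" --pt "1 529 -688 40 30" --pt "1 529 -688 40 30" --pt "1 529 -688 40 30" --pt "1 529 -688 40 30" --force 30

```text
clock: 3.18
eef_pos: [419.3, 349.9, 184.9]
eef_rot: [-3.141, -0.0, -0.083]
wrist_force: [-0.3, -0.5, 1.2]
finger_gap: 93.8
finger_force: 0.0
```

```bash
python3 - <<'E'
from h import *
np.set_printoptions(precision=3,suppress=True)
s=monitor.read_state();print(s["clock"],s["eef_pos"],s["eef_rot"],s["joints"],s["wrist_force"])
print(delta(418,349,15,-.09))
c=imaging.camera("scene")
for t in trace(c,"bracket_grip")[:4]:
    print(t["p"],t["rect"],t["region"].sum())
print(proj(c,[[418,349,15],[493,342,80],[321,358,20]]))
crop(c,"s2",185,160,445,350,3)
E
```

```text
3.175 [419.317 349.918 184.903] [-3.141 -0.    -0.083] [ 0.628  0.326  1.581 -0.     1.234  2.282] [-0.266 -0.456  1.171]
(array([ -1.3,   1.1, 169.9]), np.float64(0.4))
0.78 [198.1, 221.1, 52.2, 36.8] 636
0.55 [213.2, 253.4, 35.3, 46.5] 646
[[199.981 225.339]
 [216.125 201.955]
 [174.466 234.757]]
```

View pics/s2.png

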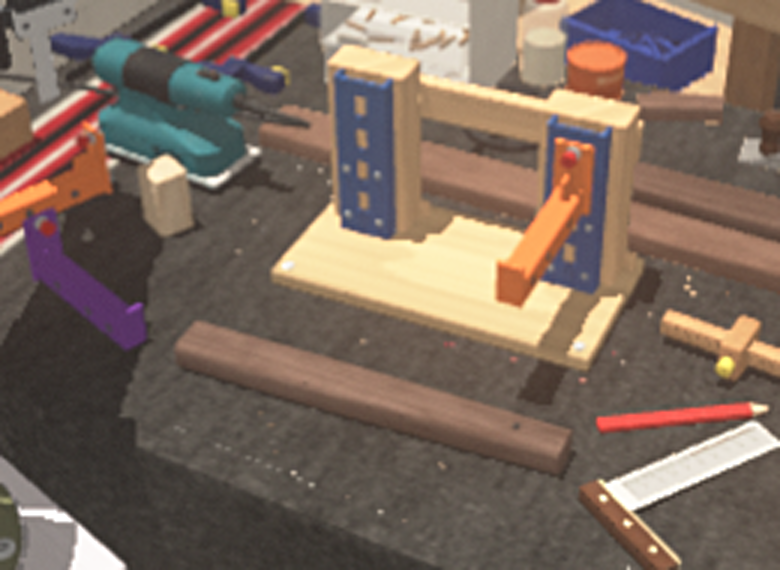

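The scene view now clearly shows post B, the left one, with four slots at about px (306,196) down to (306,227). It also shows the loose orange arm at about (200,222), with the purple look-alike in front of it.

```bash
python3 - <<'E'
from h import *
np.set_printoptions(precision=2,suppress=True)
c=imaging.camera("scene")
t=[t for t in trace(c,"bracket_grip") if abs(t["rect"][0]-198)<6][0]
print("loose",fit(c,ARM,t["region"],(160,190,235,250),15,[418,349,-.09]))
w=(345,200,390,270);o=hue(c,0,22,150,70)|hue(c,170,179,150,70)
print("fixed",fit(c,ARM,o,w,133,[624.4,-227.1,.335]))
r=trace(c,"rail_mid")[0];print("rail",fit(c,RAIL,r["region"],(235,255,385,325),16,[434,-170,.35]))
# slots
h=cv2.cvtColor(c["img"],cv2.COLOR_RGB2HSV)
x0,y0,x1,y1=298,184,316,234
blue=((h[...,0]>95)&(h[...,0]<130)&(h[...,1]>100)).astype(np.uint8)
n,l,st,ce=cv2.connectedComponentsWithStats(1-blue[y0:y1,x0:x1],connectivity=4)
yaw=.337;nx=np.array([np.cos(yaw),np.sin(yaw),0]);F=np.array([616.,22,0]);ey=np.array([-nx[1],nx[0],0])
def face(uv):
    o,d=ray(c,uv);return o+d*(((F-o)@nx)/(d@nx))
for i in range(1,n):
    if 8<st[i,4]<80:
        p=face(ce[i]+[x0,y0]);print("slot",st[i],ce[i]+[x0,y0],p,(p-F)@ey)
# strip outline
n,l,st,ce=cv2.connectedComponentsWithStats(blue[170:250,285:330]);k=1+np.argmax(st[1:,4]);print(st[k])
cs,_=cv2.findContours((l==k).astype(np.uint8),0,1);q=cv2.boxPoints(cv2.minAreaRect(max(cs,key=len)))+[285,170]
for u in q: p=face(u);print("corner",u,p,(p-F)@ey)
E
```

```text
loose [418.93 348.67  -0.07   0.85]
fixed [ 626.83 -225.03    0.36    0.83]
rail [ 434.53 -166.43    0.35    0.8 ]
[12 14  3  3  6]
corner [297. 185.] [608.06  44.65 212.9 ] 24.001966051645827
corner [298. 184.] [609.28  41.19 217.25] 20.32875289470062
corner [299.5 185.5] [610.95  36.42 213.07] 15.278420764663037
corner [298.5 186.5] [609.74  39.87 208.71] 18.93998205805782
```

>>> arm_command --pt "1 -1 1 60 0" --pt "1 -1 1 115 0" --pt "1 -1 1 150 0" --pt "1 -1 1 162 0" --pt "1 -1 1 162 0" --pt "0.2 -1 1 162 0" --pt "0.2 -1 1 162 0" --pt "0.2 -1 1 162 0" --pt "0.2 -1 1 162 0" --pt "0.2 -1 1 162 0" --pt "0.2 -1 1 162 0" --force 50

```text
clock: 4.8
eef_pos: [418.1, 350.0, 22.5]
eef_rot: [3.142, 0.0, -0.082]
wrist_force: [-0.2, 0.9, -0.1]
finger_gap: 37.4
finger_force: 0.0
```

>>> arm_command --pt "0 0 0 0 0" --pt "0 0 0 0 0" --pt "0 0 0 0 0" --pt "0 0 0 0 0"

```text
clock: 5.3
eef_pos: [418.1, 349.9, 22.4]
eef_rot: [3.141, 0.0, -0.082]
wrist_force: [-0.0, -0.8, 0.2]
finger_gap: 27.5
finger_force: 50.0
```

>>> arm_command --pt "0 0 0 -30 0" --pt "0 0 0 -80 0" --pt "0 10 20 -125 0" --pt "0 40 60 -131 -4" --pt "0 60 110 -131 -8" --pt "0 70 160 -131 -12" --pt "0 80 210 -131 -16" --pt "0 90 260 -131 -20" --pt "0 100 310 -131 -24" --pt "0 110 345 -131 -24" --pt "0 115 361 -131 -24" --pt "0 115 361 -131 -24" --pt "0 115 361 -131 -24"

```text
clock: 6.92
eef_pos: [503.1, -18.2, 153.3]
eef_rot: [-3.141, 0.0, 0.338]
wrist_force: [0.0, -0.2, -2.7]
finger_gap: 27.9
finger_force: 50.0
```

```bash
python3 - <<'E'
from h import *
np.set_printoptions(precision=2,suppress=True)
s=monitor.read_state();print(s["clock"],s["eef_pos"],s["eef_rot"],s["wrist_force"],s["finger_gap"])
c=imaging.camera("scene");d=imaging.camera("top")
A=cv2.resize(c["img"][165:255,260:360],(800,600)[:2] and (400,360),interpolation=cv2.INTER_CUBIC)
B=cv2.resize(d["img"][175:265,255:355],(400,360),interpolation=cv2.INTER_CUBIC)
cv2.imwrite("pics/h1.png",np.hstack([A,B])[:,:,::-1])
E
```

```text
6.925 [503.07 -18.16 153.3 ] [-3.14  0.    0.34] [ 0.04 -0.19 -2.68] 27.893811830175206
```

View pics/h1.png

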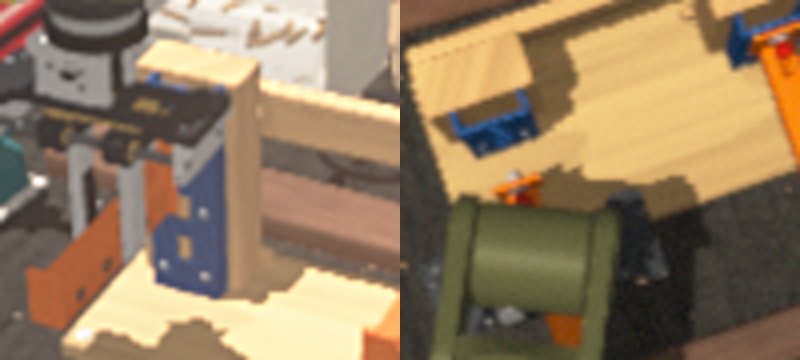

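```bash
python3 - <<'E'
from h import *
np.set_printoptions(precision=2,suppress=True)
s2=cv2.imread("pics/s2.png")[:,:,::-1]; full=np.zeros((480,640,3),np.uint8)
full[160:350,185:445]=cv2.resize(s2,(260,190),interpolation=cv2.INTER_AREA)
c=imaging.camera("scene");d=imaging.camera("top")
yaw=.338;nx=np.array([np.cos(yaw),np.sin(yaw),0]);ey=np.array([-nx[1],nx[0],0]);F=np.array([616.,22,0])
T=np.array(monitor.read_state()["eef_pos"]);print("tcp lateral",(T-F)@ey,"dist",(F-T)@nx)
# rectify face plane from a picture: 1 px = 0.5 mm, y from +50 to -50, z 215..30
def rect(c,img):
    Y,Z=np.meshgrid(np.arange(50,-50,-.5),np.arange(215,30,-.5))
    P=F+Y[...,None]*ey+np.stack([0*Z,0*Z,Z],-1);q=proj(c,P.reshape(-1,3)).reshape(Y.shape+(2,)).astype(np.float32)
    return cv2.remap(img,q[...,0],q[...,1],cv2.INTER_CUBIC)
r=rect(c,full);w=r.astype(float);rb=np.clip(w[...,0]-w[...,2],-90,60)
cv2.imwrite("pics/r.png",cv2.resize(r,None,fx=2,fy=1.5)[:,:,::-1])
ys=np.arange(50,-50,-.5)
for zc in(182,142,102,62):
    b=rb[int((215-zc-10)*2):int((215-zc+10)*2)].mean(0)
    isb=b<-30
    x=b-b[(abs(ys)<25)].min();k=(abs(ys+5)<15);wt=np.clip(x-.4*x[k].max(),0,None)*k
    print(zc,"slot y",(wt*ys).sum()/wt.sum(),"blue range",ys[isb].max(),ys[isb].min())
for z0 in(170,130,90):  # between
    b=rb[int((215-z0+2)*2):int((215-z0+13)*2)].mean(0);isb=b<-30;print("strip",ys[isb].max(),ys[isb].min())
# row profile
cw=(abs(ys+5)<6);p=rb[:,cw].mean(1);th=(p.max()+np.percentile(p,20))/2;e=np.nonzero(np.diff((p>th).astype(int)))[0];print("z edges",215-e/2)
# top: plate and strip relative
t0=cv2.imread("pics/top0.png")[:,:,::-1]
def rz(img,z):
    Y,X=np.meshgrid(np.arange(60,-60,-.5),np.arange(30,-90,-.5))
    P=F+Y[...,None]*ey+X[...,None]*nx;P[...,2]=z
    q=proj(d,P.reshape(-1,3)).reshape(Y.shape+(2,)).astype(np.float32);return cv2.remap(img,q[...,0],q[...,1],cv2.INTER_CUBIC)
a=rz(t0,212);b=rz(d["img"],211);cv2.imwrite("pics/r2.png",cv2.resize(np.hstack([a,b]),None,fx=1.66,fy=1.66)[:,:,::-1])
E
python3 -c "
import cv2,numpy as np
a=cv2.imread('pics/r.png');b=cv2.imread('pics/r2.png');print(a.shape,b.shape)
b=cv2.resize(b,(400,200));a=a[:555];o=np.zeros((555,800,3),np.uint8);o[:a.shape[0],:400]=a;o[:200,400:]=b;cv2.imwrite('pics/r3.png',o)"
```

```text
tcp lateral -0.6913452021957361 dist 119.82554772096972
182 slot y -1.5504085080339214 blue range 25.0 -26.0
142 slot y -1.9615745079662603 blue range 24.0 -17.5
102 slot y -1.4115213253648748 blue range 24.0 8.0
62 slot y -1.6650469437146282 blue range 24.0 -18.5
strip 24.5 -14.5
strip 24.0 -14.0
strip 24.0 -16.5
z edges [195.5 173.5 155.  133.5 115.   94.   75.5  54.5]
(555, 400, 3) (398, 797, 3)
```

View pics/r3.png

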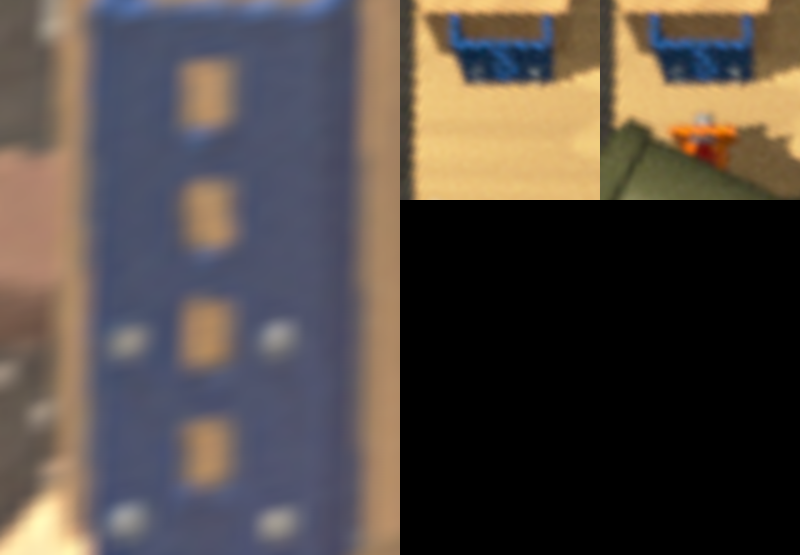

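>>> arm_command --pt "0 12 -1 0 0" --pt "0 22 -1 0 0" --pt "0 29 -1 0 0" --pt "0 33 -1 0 0" --pt "0 33 -1 0 0"

```text
clock: 7.75
eef_pos: [534.2, -7.2, 153.3]
eef_rot: [-3.141, 0.0, 0.337]
wrist_force: [0.3, -0.2, -3.5]
finger_gap: 27.4
finger_force: 50.0
```

>>> arm_command --pt "0 2 0 0 0" --pt "0 2 0 0 0"

```text
clock: 8.0
eef_pos: [535.9, -6.7, 153.5]
eef_rot: [3.142, -0.0, 0.337]
wrist_force: [1.0, -0.2, -3.0]
finger_gap: 27.7
finger_force: 50.0
```

>>> arm_command --pt "0 2 0 0 0" --pt "0 2 0 0 0"

```text
clock: 8.25
eef_pos: [537.9, -5.9, 153.5]
eef_rot: [-3.142, -0.0, 0.337]
wrist_force: [0.3, 0.8, -3.5]
finger_gap: 28.0
finger_force: 50.0
```

>>> arm_command --pt "0 2 0 0 0" --pt "0 2 0 0 0"

```text
clock: 8.5
eef_pos: [539.8, -5.2, 153.4]
eef_rot: [-3.141, -0.0, 0.337]
wrist_force: [-0.2, 1.8, -3.1]
finger_gap: 27.6
finger_force: 50.0
```

>>> arm_command --pt "0 2 0 0 0" --pt "0 2 0 0 0"

```text
clock: 8.75
eef_pos: [541.4, -4.6, 153.2]
eef_rot: [-3.141, 0.001, 0.337]
wrist_force: [-3.8, 0.3, -3.2]
finger_gap: 27.7
finger_force: 50.0
```

>>> arm_command --pt "0 2 0 0 0" --pt "0 2 0 0 0"

```text
clock: 9.0
eef_pos: [543.3, -4.0, 153.3]
eef_rot: [-3.141, 0.001, 0.337]
wrist_force: [-4.3, 0.5, -4.4]
finger_gap: 27.9
finger_force: 50.0
```

```bash
python3 - <<'E'
from h import *
np.set_printoptions(precision=2,suppress=True)
s=monitor.read_state();print(s["wrist_force"],s["moment"],s["eef_pos"],s["eef_rot"])
c=imaging.camera("scene");d=imaging.camera("top")
A=cv2.resize(c["img"][165:255,260:360],(400,360),interpolation=cv2.INTER_CUBIC)
B=cv2.resize(d["img"][190:235,255:305],(400,360),interpolation=cv2.INTER_CUBIC)
cv2.imwrite("pics/h2.png",np.hstack([A,B])[:,:,::-1])
E
```

```text
[-4.31  0.5  -4.44] [0.13 0.62 0.12] [543.33  -3.98 153.28] [-3.14  0.    0.34]
```

View pics/h2.png

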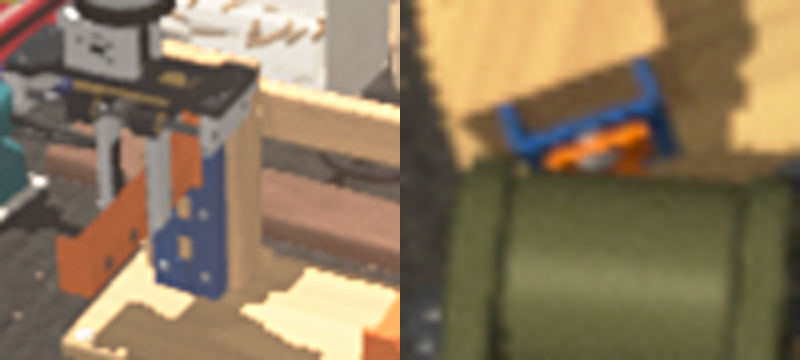

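The plate stands a few mm off the strip. The force is only the spring rate of the pin, so the tabs have entered the slots. I'll keep pressing in.

>>> arm_command --pt "0 2 0 0 0" --pt "0 2 0 0 0"

```text
clock: 9.35
eef_pos: [545.2, -3.3, 153.3]
eef_rot: [-3.141, 0.001, 0.337]
wrist_force: [-5.0, -0.3, -3.8]
finger_gap: 27.6
finger_force: 50.0
```

>>> arm_command --pt "0 2 0 0 0" --pt "0 2 0 0 0"

```text
clock: 9.6
eef_pos: [547.0, -2.7, 153.3]
eef_rot: [-3.141, 0.001, 0.337]
wrist_force: [-5.1, 0.5, -3.9]
finger_gap: 27.5
finger_force: 50.0
```

>>> arm_command --pt "0 1.5 0 0 0" --pt "0 1.5 0 0 0"

```text
clock: 9.85
eef_pos: [547.4, -2.5, 153.2]
eef_rot: [-3.141, 0.004, 0.337]
wrist_force: [-17.0, -3.0, 1.8]
finger_gap: 27.4
finger_force: 50.0
```

>>> arm_command --pt "0 1.5 0 0 0" --pt "0 1.5 0 0 0"

```text
clock: 10.1
eef_pos: [547.8, -2.4, 153.0]
eef_rot: [-3.14, 0.006, 0.337]
wrist_force: [-23.9, -5.5, 4.3]
finger_gap: 27.4
finger_force: 50.0
```

>>> arm_command --pt "0 -1.8 0 0 0" --pt "0 -1.8 0 2 0" --pt "0 -1.8 0 4 0" --pt "0 -1.8 0 4 0"

```text
clock: 10.6
eef_pos: [547.9, -2.6, 149.7]
eef_rot: [3.142, 0.001, 0.337]
wrist_force: [-11.4, -2.2, 1.5]
finger_gap: 27.9
finger_force: 50.0
```

>>> arm_command --pt "0 0 0 2 0" --pt "0 0 0 2 0"

```text
clock: 10.85
eef_pos: [548.0, -2.6, 147.8]
eef_rot: [3.141, 0.001, 0.337]
wrist_force: [-10.7, -2.2, 1.1]
finger_gap: 27.7
finger_force: 50.0
```

>>> arm_command --pt "0 0 0 1 0" --pt "0 0 0 2 0" --pt "0 0 0 3 0" --pt "0 0 0 3 0"

```text
clock: 11.35
eef_pos: [548.2, -2.6, 145.0]
eef_rot: [3.141, 0.0, 0.337]
wrist_force: [-9.9, -1.9, 2.7]
finger_gap: 27.9
finger_force: 50.0
```

>>> arm_command --pt "0 0 0 1 0" --pt "0 0 0 2 0" --pt "0 0 0 2 0"

```text
clock: 11.72
eef_pos: [548.2, -2.6, 143.0]
eef_rot: [3.141, 0.0, 0.337]
wrist_force: [-9.6, -2.2, 2.8]
finger_gap: 27.9
finger_force: 50.0
```

>>> arm_command --pt "0 0 0 1 0" --pt "0 0 0 2 0" --pt "0 0 0 2 0"

```text
clock: 12.1
eef_pos: [548.2, -2.6, 140.9]
eef_rot: [3.141, 0.0, 0.337]
wrist_force: [-9.7, -2.1, 1.8]
finger_gap: 27.6
finger_force: 50.0
```

>>> arm_command --pt "0 0 0 1 0" --pt "0 0 0 1 0" --pt "0 0 0 1 0"

```text
clock: 12.48
eef_pos: [548.3, -2.6, 140.3]
eef_rot: [3.141, -0.0, 0.337]
wrist_force: [-11.3, -1.4, 6.5]
finger_gap: 27.6
finger_force: 50.0
```

>>> arm_command --pt "0 0 0 1 0" --pt "0 0 0 1 0" --pt "0 0 0 1 0"

```text
clock: 12.85
eef_pos: [548.4, -2.6, 139.4]
eef_rot: [3.141, -0.0, 0.337]
wrist_force: [-11.7, -1.8, 7.0]
finger_gap: 27.7
finger_force: 50.0
```

>>> arm_command --pt "0 0 0 1 0" --pt "0 0 0 1 0" --pt "0 0 0 1 0"

```text
clock: 13.22
eef_pos: [548.4, -2.5, 138.5]
eef_rot: [3.141, -0.001, 0.337]
wrist_force: [-9.9, -0.7, 9.1]
finger_gap: 27.4
finger_force: 50.0
```

>>> arm_command --pt "0 0 0 1 0" --pt "0 0 0 1.5 0" --pt "0 0 0 1.5 0"

```text
clock: 13.6
eef_pos: [548.6, -2.5, 137.1]
eef_rot: [3.141, -0.001, 0.337]
wrist_force: [-10.4, -0.8, 7.4]
finger_gap: 27.5
finger_force: 50.0
```

```bash
python3 - <<'E'
from h import *
np.set_printoptions(precision=2,suppress=True)
s=monitor.read_state();print(s["wrist_force"],s["moment"],s["eef_pos"])
c=imaging.camera("scene");d=imaging.camera("top")
A=cv2.resize(c["img"][175:250,265:315],(400,600),interpolation=cv2.INTER_CUBIC)
B=cv2.resize(c["img"][195:270,345:395],(400,600),interpolation=cv2.INTER_CUBIC)
cv2.imwrite("pics/h3.png",np.hstack([A,B])[:,:,::-1])
E
```

```text
[-10.42  -0.75   7.36] [-0.05  1.24 -0.01] [548.59  -2.51 137.06]
```

View pics/h3.png

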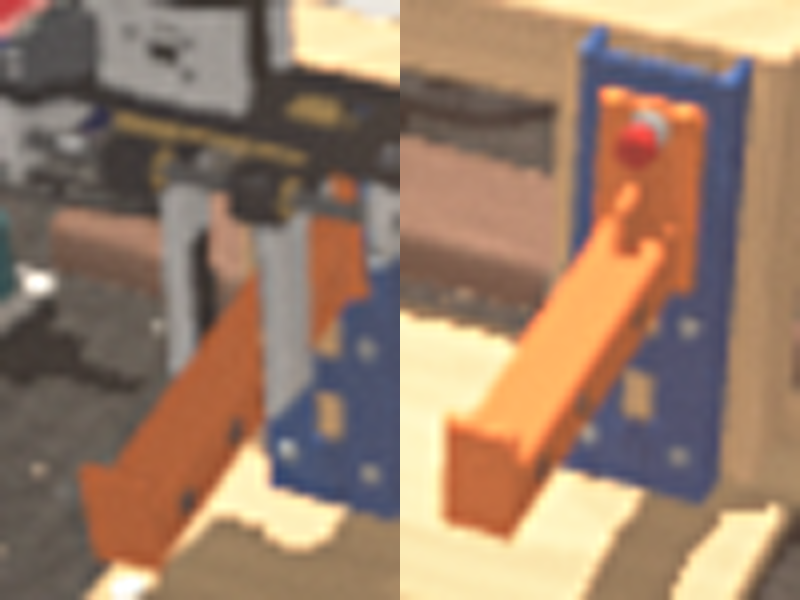

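```bash
python3 - <<'E'
from h import *
np.set_printoptions(precision=1,suppress=True)
c=imaging.camera("scene")
T=[[-97,-14,-15],[-97,14,31],[-97,-14,31],[75,-20,65],[75,-20,-15]]
for n,p in dict(fixed=(625.6,-226,133,.338),l133=(548.6,-2.5,133,.338),l130=(548.6,-2.5,129.7,.338)).items():
    print(n,proj(c,xf(np.array(T,float),*p)).tolist())
o=hue(c,0,22,130,60)
for n,w,g in(("fixed",(345,200,390,270),(625.6,-226,.338)),("loose",(268,195,312,250),(548.6,-2.5,.338))):
    x0,y0,x1,y1=w;m=o[y0:y1,x0:x1]
    for z in(127,129,131,133,135,137):
        best=0
        for dx in range(-6,7,2):
            r=render(c,ARM,(g[0]+dx,g[1]+dx*.35,z,g[2]),w);M=cv2.resize(m.astype(np.float32),None,fx=S,fy=S)>.5
            # lower-left part: tip half only, both show it
            k=np.zeros_like(M);k[:, :int(22*S)]=1
            v=(r&M&k).sum()/((r|M)&k).sum()
            if v>best:best=v;b=dx
        print(n,z,round(best,3),b)
E
```

```text
fixed [[359.07991270202353, 262.4225666085551], [350.07635651090385, 246.57273204852518], [359.69879505546925, 249.07137931122347], [383.195087291255, 208.04147661535592], [381.48250901903856, 230.59440203120974]]
l133 [[283.90693160338856, 241.76688023570557], [274.5586999569157, 226.64443870705634], [283.0374365135288, 228.8426652187491], [310.52959882947545, 191.56210686083384], [311.0915258091656, 213.3562972976997]]
l130 [[283.9681330264461, 242.67534143625502], [274.633156740008, 227.58412850434232], [283.1008471784953, 229.7863195956607], [310.5534553022353, 192.487389309165], [311.1139891733582, 214.2275172446155]]
fixed 127 0.842 6
fixed 129 0.865 4
fixed 131 0.881 4
fixed 133 0.887 0
fixed 135 0.881 0
fixed 137 0.875 -2
loose 127 0.743 -6
loose 129 0.698 -6
loose 131 0.655 -4
loose 133 0.615 -6
loose 135 0.58 -6
loose 137 0.54 -6
```

```bash
cat >> h.py <<'E'
from scipy.optimize import least_squares
def posefit(c,L,uv,x,y,yaw):
    """fit forward shift, z, pitch of bracket (grip origin) from local points L seen at uv"""
    def P(p):
        a=p[2];R=Ro.from_euler("zy",[yaw,a]).as_matrix()  # +pitch: x end down
        return np.array(L,float)@R.T+[x+p[0]*np.cos(yaw),y+p[0]*np.sin(yaw),p[1]]
    r=least_squares(lambda p:(proj(c,P(p))-uv).ravel(),[0,130,0],x_scale=[1,1,.01]);return r.x,r.fun.reshape(-1,2)
E
python3 - <<'E'
from h import *
np.set_printoptions(precision=2,suppress=True)
c=imaging.camera("scene")
L=[[-97,-14,-15],[-97,14,31],[75,-20,-15]]
off=.5*(8-1)/8
uv=lambda a,x0,y0:np.array(a)/8+[x0-.44,y0-.44]
print(posefit(c,L,uv([(160,567),(80,465),(367,292)],265,175),548.6,-2.5,.337))
print(posefit(c,L,uv([(110,540),(47,420),(290,290)],345,195),625.6,-226,.338))
E
```

```text
(array([ -1.24, 130.08,  -0.15]), array([[ 0.21,  0.39],
       [-0.75, -0.35],
       [ 0.75,  0.  ]]))
(array([ -2.54, 134.02,   0.01]), array([[ 0.44,  0.45],
       [-0.65, -0.49],
       [ 0.39,  0.09]]))
```

The scene fit shows the arm pitched 0.15 rad in the grip, tip down, so the tabs aren't hooked. I'll lift slightly, withdraw, set the arm level on the table where it stood, and regrip nearer the plate with more force.

>>> arm_command --pt "0 -1 0 -3 0" --pt "0 -1 0 -6 0" --pt "0 -1 0 -7 0" --pt "0 -4 0 -7 0" --pt "0 -7 0 -7 0" --pt "0 -7 0 -7 0" --force 60

```text
clock: 14.55
eef_pos: [541.6, -4.7, 142.9]
eef_rot: [-3.142, 0.0, 0.337]
wrist_force: [-0.3, -0.4, -3.2]
finger_gap: 27.4
finger_force: 60.0
```

>>> arm_command --pt "0 -4 0 0 0" --pt "0 -8 0 0 0" --pt "0 -8 0 0 0"

```text
clock: 14.92
eef_pos: [534.0, -7.3, 143.0]
eef_rot: [-3.142, 0.0, 0.337]
wrist_force: [-0.3, 0.7, -3.7]
finger_gap: 27.3
finger_force: 60.0
```

>>> arm_command --pt "0 -35 0 0 0" --pt "0 -60 -10 -10 0" --pt "0 -60 -60 -20 4" --pt "0 -55 -110 -20 8" --pt "0 -50 -160 -20 12" --pt "0 -40 -210 -20 16" --pt "0 -30 -260 -20 20" --pt "0 -15 -310 -10 24" --pt "0 0 -350 20 24" --pt "0 5 -366 50 24" --pt "0 5 -366 80 24" --pt "0 5 -366 95 24" --pt "0 5 -366 95 24"

```text
clock: 16.55
eef_pos: [417.8, 339.5, 47.6]
eef_rot: [3.141, 0.001, -0.082]
wrist_force: [-0.9, 0.4, -3.2]
finger_gap: 27.6
finger_force: 60.0
```

>>> arm_command --pt "0 0 0 6 0" --pt "0 0 0 9 0" --pt "0 0 0 9 0" --force 8

```text
clock: 16.92
eef_pos: [418.0, 339.8, 39.2]
eef_rot: [-3.141, -0.0, -0.082]
wrist_force: [-0.5, 0.2, -3.2]
finger_gap: 27.8
finger_force: 8.0
```

>>> arm_command --pt "0 0 0 3 0" --pt "0 0 0 6 0" --pt "0 0 0 9 0" --pt "0 0 0 12 0" --pt "0 0 0 15 0" --pt "0 0 0 16 0" --pt "0 0 0 16 0"

```text
clock: 17.8
eef_pos: [417.8, 339.8, 22.8]
eef_rot: [3.141, 0.0, -0.082]
wrist_force: [0.6, 0.3, -3.4]
finger_gap: 28.4
finger_force: 8.0
```

>>> arm_command --pt "0 0 0 1.5 0" --pt "0 0 0 1.5 0"

```text
clock: 18.05
eef_pos: [418.1, 339.8, 21.9]
eef_rot: [-3.141, -0.0, -0.082]
wrist_force: [-1.3, -1.7, 3.8]
finger_gap: 27.9
finger_force: 8.0
```

```bash
python3 - <<'E'
from h import *
np.set_printoptions(precision=2,suppress=True)
s=monitor.read_state();print(s["wrist_force"],s["eef_pos"],s["finger_gap"])
c=imaging.camera("scene")
t=[t for t in trace(c,"bracket_grip") if t["rect"][0]<215]
for q in t:
    print(q["p"],q["rect"],q["region"].sum())
m=hue(c,0,22,150,60)
np.save("m.npy",m)
def P(z,a):
    R=Ro.from_euler("zy",[-.082,a]).as_matrix();return [b@R.T+[417.8,339.8,z] for b in ARM]
w=(160,190,235,260);x0,y0,x1,y1=w
M0=t[0]["region"] 
M=cv2.resize(M0[y0:y1,x0:x1].astype(np.float32),None,fx=S,fy=S)>.5
for z in(13,16,19,22):
  for a in(-.15,-.08,0,.05):
    r=np.zeros(M.shape,np.uint8)
    for b in P(z,a): cv2.fillConvexPoly(r,cv2.convexHull(np.round(((proj(c,b)-[x0-.5,y0-.5])*S-.5)*16).astype(np.int32)),1,shift=4)
    r=r>0;print(z,a,round((r&M).sum()/(r|M).sum(),3),end="; ")
E
```

```text
[-1.31 -1.66  3.84] [418.07 339.83  21.85] 27.874177311664244
0.91 [214.1, 255.3, 36.8, 47.3] 644
0.57 [198.3, 224.3, 52.5, 36.3] 514
13 -0.15 0.059; 13 -0.08 0.054; 13 0 0.048; 13 0.05 0.044; 16 -0.15 0.05; 16 -0.08 0.045; 16 0 0.039; 16 0.05 0.036; 19 -0.15 0.042; 19 -0.08 0.036; 19 0 0.031; 19 0.05 0.028; 22 -0.15 0.033; 22 -0.08 0.028; 22 0 0.023; 22 0.05 0.02;
```

>>> arm_command --pt "0.5 0 0 0 0" --pt "0.5 0 0 0 0" --pt "0.5 0 0 0 0" --pt "0.5 0 0 0 0" --pt "0.5 0 0 -5 0" --pt "0.5 15 0 -5 0" --pt "0.5 35 0 -5 0" --pt "0.5 47 0 -5 0" --pt "0.5 47 0 -5 0" --force 60

```text
clock: 19.27
eef_pos: [465.5, 335.7, 26.3]
eef_rot: [-3.142, -0.0, -0.083]
wrist_force: [-0.4, 0.7, -0.3]
finger_gap: 47.0
finger_force: 0.0
```

```bash
python3 - <<'E'
from h import *
np.set_printoptions(precision=2,suppress=True)
c=imaging.camera("scene")
t=[t for t in trace(c,"bracket_grip") if abs(t["rect"][0]-198)<6 and t["rect"][1]<235]
for q in t: print(q["rect"],fit(c,ARM,q["region"],(160,190,235,250),15,[418,340,-.08]))
E
```

```text
[196.9, 225.6, 50.3, 34.5] [415.01 341.63  -0.08   0.68]
```

>>> arm_command --pt "0 0 0 0 0" --pt "0 0 0 0 0" --pt "0 0 0 0 0" --pt "0 0 0 0 0" --pt "0 0 0 0 0" --force 60

```text
clock: 20.0
eef_pos: [464.5, 336.0, 26.5]
eef_rot: [3.142, 0.0, -0.082]
wrist_force: [-3.6, -0.0, 3.0]
finger_gap: 27.5
finger_force: 60.0
```

>>> arm_command --pt "0 0 0 -30 0" --pt "0 0 0 -80 0" --pt "0 5 20 -125 0" --pt "0 20 60 -131 -4" --pt "0 30 110 -131 -8" --pt "0 40 160 -131 -12" --pt "0 50 210 -131 -16" --pt "0 60 260 -131 -20" --pt "0 70 310 -131 -24" --pt "0 80 344 -131 -24" --pt "0 80 344 -131 -24" --pt "0 103 334 -131 -24" --pt "0 126 323 -131 -24" --pt "0 126 323 -131 -24"

```text
clock: 21.75
eef_pos: [564.5, 4.9, 156.8]
eef_rot: [-3.141, 0.0, 0.338]
wrist_force: [0.3, -0.1, -2.7]
finger_gap: 27.2
finger_force: 60.0
```

```bash
python3 - <<'E'
from h import *
print(monitor.read_state()["moment"])
print(delta(564+15*.944,3.2+15*.331,157,.337))
E
```

```text
[ 0.07690223 -0.11474028  0.01899221]
(array([14. ,  1.4, -0.2]), np.float64(0.1))
```

>>> arm_command --pt "0 7 1.4 0 0" --pt "0 14 1.4 0 0" --pt "0 16 1.4 0 0" --pt "0 16 1.4 0 0"

```text
clock: 22.25
eef_pos: [579.5, 7.7, 157.4]
eef_rot: [3.142, 0.0, 0.337]
wrist_force: [0.4, 0.3, -3.2]
finger_gap: 27.3
finger_force: 60.0
```

>>> arm_command --pt "0 2 0 0 0" --pt "0 4 0 0 0" --pt "0 4 0 0 0"

```text
clock: 22.62
eef_pos: [583.4, 9.1, 157.4]
eef_rot: [3.142, -0.0, 0.337]
wrist_force: [0.2, -0.4, -3.4]
finger_gap: 27.2
finger_force: 60.0
```

>>> arm_command --pt "0 2 0 0 0" --pt "0 3 0 0 0" --pt "0 3 0 0 0"

```text
clock: 23.0
eef_pos: [585.9, 10.5, 157.3]
eef_rot: [-3.141, 0.001, 0.338]
wrist_force: [-2.8, 4.0, -3.6]
finger_gap: 27.6
finger_force: 60.0
```

>>> arm_command --pt "0 0 -1 0 0" --pt "0 0 -1 0 0"

```text
clock: 23.25
eef_pos: [586.0, 10.8, 157.6]
eef_rot: [3.141, -0.001, 0.337]
wrist_force: [0.4, 0.1, -4.0]
finger_gap: 27.3
finger_force: 60.0
```

>>> arm_command --pt "0 2 0 0 0" --pt "0 2 0 0 0"

```text
clock: 23.5
eef_pos: [587.6, 11.4, 157.4]
eef_rot: [3.141, 0.0, 0.337]
wrist_force: [-3.4, -1.5, -2.1]
finger_gap: 27.6
finger_force: 60.0
```

>>> arm_command --pt "0 2 0 0 0" --pt "0 3 0 0 0" --pt "0 3 0 0 0"

```text
clock: 23.88
eef_pos: [590.5, 12.6, 157.4]
eef_rot: [3.142, 0.0, 0.337]
wrist_force: [-3.4, -2.2, -1.1]
finger_gap: 27.6
finger_force: 60.0
```

>>> arm_command --pt "0 2 0 0 0" --pt "0 3 0 0 0" --pt "0 3 0 0 0"

```text
clock: 24.25
eef_pos: [593.2, 13.5, 157.4]
eef_rot: [3.142, 0.0, 0.337]
wrist_force: [-4.3, -1.9, -2.6]
finger_gap: 27.4
finger_force: 60.0
```

>>> arm_command --pt "0 1.5 0 0 0" --pt "0 1.5 0 0 0"

```text
clock: 24.5
eef_pos: [593.8, 13.8, 157.5]
eef_rot: [-3.141, 0.003, 0.337]
wrist_force: [-13.0, -4.5, 2.9]
finger_gap: 27.7
finger_force: 60.0
```

>>> arm_command --pt "0 1.2 0 0 0" --pt "0 1.2 0 0 0"

```text
clock: 24.75
eef_pos: [594.0, 13.8, 157.5]
eef_rot: [-3.141, 0.006, 0.337]
wrist_force: [-21.5, -6.8, 8.6]
finger_gap: 27.5
finger_force: 60.0
```

>>> arm_command --pt "0 -1 0 0 0" --pt "0 -1 0 1 0" --pt "0 -1 0 2 0" --pt "0 -1 0 2 0"

```text
clock: 25.25
eef_pos: [593.9, 13.8, 155.5]
eef_rot: [-3.141, 0.003, 0.337]
wrist_force: [-14.3, -5.8, 3.5]
finger_gap: 27.7
finger_force: 60.0
```

>>> arm_command --pt "0 0 0 1 0" --pt "0 0 0 2 0" --pt "0 0 0 2 0"

```text
clock: 25.62
eef_pos: [593.9, 13.7, 153.5]
eef_rot: [-3.141, 0.003, 0.337]
wrist_force: [-14.5, -5.3, 3.4]
finger_gap: 27.3
finger_force: 60.0
```

>>> arm_command --pt "0 0 0 1 0" --pt "0 0 0 2 0" --pt "0 0 0 2 0"

```text
clock: 26.0
eef_pos: [593.9, 13.7, 151.5]
eef_rot: [-3.141, 0.003, 0.337]
wrist_force: [-13.8, -4.3, 3.9]
finger_gap: 27.3
finger_force: 60.0
```

```bash
cat >> h.py <<'E'
def tip(c,x,y,yaw,zg,w=(262,190,300,255)):
    """(z,pitch,fwd) of bracket from orange silhouette of its tip half, grip point near x,y"""
    m=hue(c,0,22,130,60);x0,y0,x1,y1=w;M=cv2.resize(m[y0:y1,x0:x1].astype(np.float32),None,fx=S,fy=S)>.5
    def f(p):
        R=Ro.from_euler("zy",[yaw,p[1]]).as_matrix();r=np.zeros(M.shape,np.uint8)
        for b in ARM: cv2.fillConvexPoly(r,cv2.convexHull(np.round(((proj(c,b@R.T+[x+p[2]*np.cos(yaw),y+p[2]*np.sin(yaw),p[0]])-[x0-.5,y0-.5])*S-.5)*16).astype(np.int32)),1,shift=4)
        r=r>0;return 1-(r&M).sum()/(r|M).sum()
    i=np.array([zg,0,0.]);r=minimize(f,i,method="Nelder-Mead",options=dict(initial_simplex=[i,i+[8,0,0],i+[0,-.12,0],i+[0,0,6]],xatol=.01,fatol=1e-4))
    return r.x,1-r.fun
E
python3 - <<'E'
from h import *
np.set_printoptions(precision=3,suppress=True)
c=imaging.camera("scene");s=monitor.read_state();p=s["eef_pos"]-48*np.array([.944,.331,0]);print(p,s["wrist_force"],s["moment"])
print(tip(c,p[0],p[1],.337,p[2]-11.5))
print("fixed",tip(c,625.6,-226,.337,133,(340,195,372,270)))
E
```

```text
[548.555  -2.16  151.52 ] [-13.981  -5.019   3.297] [-0.781  2.25  -0.081]
(array([137.263,   0.028,  -1.024]), np.float64(0.8981358189081226))
fixed (array([132.742,   0.019,  -0.429]), np.float64(0.8931166112547716))
```

It now stays level as it descends (pitch 0.03, against 0.02 for the fixed arm). I'll continue down.

>>> arm_command --pt "0 0 0 1 0" --pt "0 0 0 2 0" --pt "0 0 0 3 0" --pt "0 0 0 3 0"

```text
clock: 26.55
eef_pos: [593.8, 14.0, 147.5]
eef_rot: [-3.141, 0.003, 0.337]
wrist_force: [-9.6, -3.5, -5.5]
finger_gap: 27.6
finger_force: 60.0
```

>>> arm_command --pt "0 0 0 1 0" --pt "0 0 0 2 0" --pt "0 0 0 2 0"

```text
clock: 26.92
eef_pos: [593.9, 13.9, 146.4]
eef_rot: [-3.141, 0.003, 0.337]
wrist_force: [-13.1, -4.0, 2.8]
finger_gap: 27.6
finger_force: 60.0
```

>>> arm_command --pt "0 0 0 1 0" --pt "0 0 0 1.5 0" --pt "0 0 0 1.5 0"

```text
clock: 27.3
eef_pos: [593.9, 13.8, 145.2]
eef_rot: [-3.141, 0.003, 0.337]
wrist_force: [-15.3, -3.6, 6.3]
finger_gap: 27.8
finger_force: 60.0
```

>>> arm_command --pt "0 0 0 1 0" --pt "0 0 0 1 0"

```text
clock: 27.55
eef_pos: [593.9, 13.8, 144.4]
eef_rot: [-3.141, 0.003, 0.337]
wrist_force: [-16.0, -3.9, 7.9]
finger_gap: 27.8
finger_force: 60.0
```

```bash
python3 - <<'E'
from h import *
np.set_printoptions(precision=3,suppress=True)
c=imaging.camera("scene");s=monitor.read_state();p=s["eef_pos"]-48*np.array([.944,.331,0]);print(p,s["wrist_force"],s["moment"])
print(tip(c,p[0],p[1],.337,p[2]-11.5))
E
```

```text
[548.601  -2.059 144.427] [-15.276  -4.112   7.396] [-0.717  2.63  -0.054]
(array([131.069,   0.042,  -1.96 ]), np.float64(0.900695931477516))
```

>>> arm_command --pt "0 0 0 1 0" --pt "0 0 0 1 0"

```text
clock: 27.85
eef_pos: [593.9, 13.8, 144.4]
eef_rot: [-3.142, 0.002, 0.337]
wrist_force: [-20.3, -5.4, 15.9]
finger_gap: 27.3
finger_force: 60.0
```

>>> arm_command --pt "0 0 0 1 0" --pt "0 0 0 1 0"

```text
clock: 28.1
eef_pos: [594.0, 13.8, 144.3]
eef_rot: [3.141, 0.002, 0.337]
wrist_force: [-25.4, -4.2, 24.4]
finger_gap: 27.6
finger_force: 60.0
```

>>> arm_command --pt "0 -1.5 0 -1 0" --pt "0 -1.5 0 -2.5 0" --pt "0 -1.5 0 -4.5 0" --pt "0 -1.5 0 -5.5 0" --pt "0 -1.5 0 -5.5 0"

```text
clock: 28.72
eef_pos: [593.4, 13.8, 146.9]
eef_rot: [-3.141, 0.001, 0.337]
wrist_force: [0.5, 0.3, -6.7]
finger_gap: 27.4
finger_force: 60.0
```

>>> arm_command --pt "0 0 0 -1 0" --pt "0 0 0 -1 0"

```text
clock: 28.98
eef_pos: [593.1, 13.7, 147.5]
eef_rot: [-3.141, 0.002, 0.337]
wrist_force: [2.1, -0.4, -15.3]
finger_gap: 27.4
finger_force: 60.0
```

>>> arm_command --pt "0 1 0 2 0" --pt "0 1 0 4 0" --pt "0 1 0 5.5 0" --pt "0 0 0 5 0" --pt "0.6 0 0 4 0" --pt "0.6 0 0 4 0" --pt "0.6 0 0 4 0" --pt "0.6 0 0 4 0" --pt "0.6 0 0 4 0" --pt "0.6 0 0 4 0"

```text
clock: 30.22
eef_pos: [593.5, 13.7, 144.4]
eef_rot: [-3.142, 0.0, 0.337]
wrist_force: [-1.0, -0.0, 0.2]
finger_gap: 56.4
finger_force: 0.0
```

The stop came exactly at the predicted home height, and an upward pull met resistance, so the pin is locked. Next is the rail.

>>> arm_command --pt "0.6 0 0 -40 0" --pt "1 0 0 -85 0" --pt "1 -20 10 -85 -10" --pt "1 -60 30 -85 -20" --pt "1 -100 55 -85 -30" --pt "1 -150 85 -70 -40" --pt "1 -190 110 -50 -50" --pt "1 -210 119 -30 -60" --pt "1 -210 119 0 -70" --pt "1 -210 119 24 -80" --pt "1 -210 119 24 -91" --pt "1 -210 119 24 -91" --pt "1 -210 119 24 -91" --force 30

```text
clock: 31.85
eef_pos: [434.9, -168.1, 120.8]
eef_rot: [3.141, 0.0, 1.921]
wrist_force: [0.5, -0.2, -0.6]
finger_gap: 93.8
finger_force: 0.0
```

```bash
python3 - <<'E'
from h import *
np.set_printoptions(precision=3,suppress=True)
s=monitor.read_state();print(s["eef_pos"],s["eef_rot"],s["joints"])
c=imaging.camera("scene")
d=imaging.camera("top")
print("arm",tip(c,548.3,-2.1,.337,133))
b=cv2.cvtColor(d["img"],cv2.COLOR_RGB2HSV)
print(delta(434.4,-168,23,1.921))
A=cv2.resize(c["img"][170:320,240:400],(533,500),interpolation=cv2.INTER_CUBIC)
B=cv2.resize(d["img"][185:245,255:287],(267,500),interpolation=cv2.INTER_CUBIC)
cv2.imwrite("pics/h4.png",np.hstack([A,B])[:,:,::-1])
E
```

```text
[ 434.86  -168.102  120.75 ] [3.141 0.    1.921] [-0.447  0.236  1.865  0.     1.041 -0.798]
arm (array([121.843,   0.238,  -6.527]), np.float64(0.47032030561269467))
(array([ 0.3, -0.4, 97.7]), np.float64(0.1))
```

View pics/h4.png

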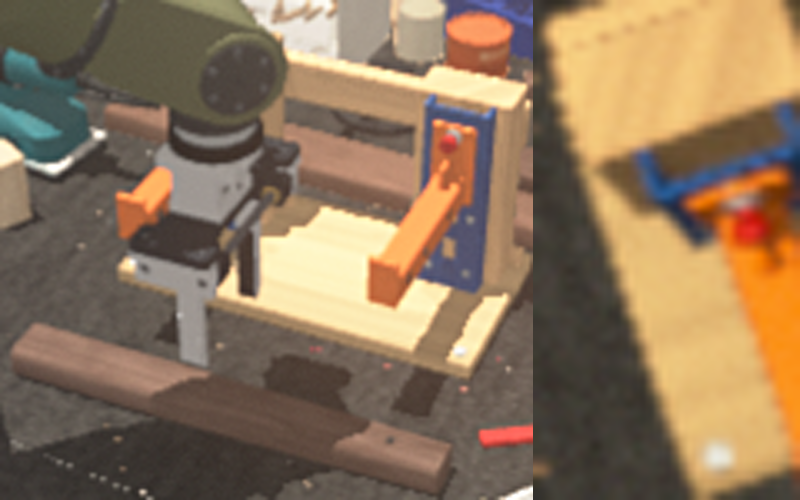

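The arm stays fitted, with its plate against the strip, and the fingers straddle the middle of the rail. Now I'll grasp it.

>>> arm_command --pt "1 0 0 40 0" --pt "1 0 0 75 0" --pt "1 0 0 97 0" --pt "1 0 0 98 0" --pt "0.3 0 0 98 0" --pt "0.3 0 0 98 0" --pt "0.3 0 0 98 0" --pt "0.3 0 0 98 0" --pt "0.3 0 0 98 0" --pt "0.3 0 0 98 0" --pt "0.3 0 0 98 0" --pt "0.3 0 0 98 0" --force 40

```text
clock: 33.45
eef_pos: [434.7, -168.1, 22.6]
eef_rot: [-3.142, 0.0, 1.925]
wrist_force: [-1.6, 0.3, 5.3]
finger_gap: 47.8
finger_force: 40.0
```

>>> arm_command --pt "0.3 0 0 -25 0" --pt "0.3 0 0 -65 0" --pt "0.3 0 0 -110 0" --pt "0.3 0 0 -155 0" --pt "0.3 0 0 -195 0" --pt "0.3 0 15 -207 1" --pt "0.3 0 45 -207 1" --pt "0.3 -1 80 -207 1" --pt "0.3 -2 115 -207 1" --pt "0.3 -2 140 -207 1" --pt "0.3 -2 151 -207 1" --pt "0.3 -2 151 -207 1" --pt "0.3 -2 151 -207 1"

```text
clock: 35.08
eef_pos: [576.3, -117.9, 229.4]
eef_rot: [-3.141, -0.0, 1.907]
wrist_force: [0.3, 0.1, -3.2]
finger_gap: 48.2
finger_force: 40.0
```

```bash
python3 - <<'E'
from h import *
np.set_printoptions(precision=3,suppress=True)
s=monitor.read_state();print(s["eef_pos"],s["eef_rot"],s["wrist_force"],s["moment"],s["finger_gap"])
z=s["eef_pos"][2]-6.6
for n in("scene","top"):
    c=imaging.camera(n)
    for t in trace(c,"rail_mid")[:2]:
        u=t["rect"];x0,y0,x1,y1=[int(v) for v in(u[0]-u[2]/2-15,u[1]-u[3]/2-15,u[0]+u[2]/2+15,u[1]+u[3]/2+15)]
        print(n,u,fit(c,RAIL,t["region"],(x0,y0,x1,y1),z,[577,-117,.337]))
E
```

```text
[ 576.344 -117.863  229.414] [-3.141 -0.     1.907] [ 0.341  0.061 -3.189] [-0.104 -0.109  0.031] 48.21468392673389
scene [329.3, 205.8, 139.2, 45.2] [ 579.114 -113.048    0.345    0.806]
scene [312.0, 207.6, 37.3, 61.9] [ 496.048 -169.802    1.134    0.337]
top [321.4, 221.4, 130.1, 60.1] [ 576.151 -118.789    0.338    0.581]
top [225.0, 247.4, 16.6, 15.2] [ 577.    -117.       0.337    0.   ]
```

>>> arm_command --pt "0.3 0 0 25 0" --pt "0.3 0 0 45 0" --pt "0.3 0 0 54 0" --pt "0.3 0 0 56 0" --pt "0.3 0 0 57 0" --pt "0.3 0 0 57 0"

```text
clock: 36.02
eef_pos: [577.2, -117.6, 173.0]
eef_rot: [3.141, 0.001, 1.908]
wrist_force: [1.0, -0.2, -3.3]
finger_gap: 47.7
finger_force: 40.0
```

>>> arm_command --pt "0.3 0 0 1 0" --pt "0.3 0 0 1 0"

```text
clock: 36.28
eef_pos: [577.0, -117.5, 171.5]
eef_rot: [3.142, 0.0, 1.908]
wrist_force: [-0.2, 0.3, -4.4]
finger_gap: 48.1
finger_force: 40.0
```

>>> arm_command --pt "0.3 0 0 0.7 0" --pt "0.3 0 0 0.7 0"

```text
clock: 36.52
eef_pos: [577.0, -117.5, 170.7]
eef_rot: [-3.141, -0.0, 1.908]
wrist_force: [-0.0, -0.7, -4.1]
finger_gap: 48.4
finger_force: 40.0
```

>>> arm_command --pt "0.3 0 0 0.7 0" --pt "0.3 0 0 0.7 0"

```text
clock: 36.78
eef_pos: [577.0, -117.5, 170.1]
eef_rot: [3.142, 0.0, 1.908]
wrist_force: [-0.4, 0.6, -3.4]
finger_gap: 47.6
finger_force: 40.0
```

>>> arm_command --pt "0.3 0 0 0.7 0" --pt "0.3 0 0 0.7 0"

```text
clock: 37.02
eef_pos: [577.0, -117.5, 169.9]
eef_rot: [3.141, 0.0, 1.908]
wrist_force: [-4.5, 0.8, 4.9]
finger_gap: 48.0
finger_force: 40.0
```

>>> arm_command --pt "0.3 0 0 -0.7 0" --pt "0.8 0 0 -0.7 0" --pt "0.8 0 0 -0.7 0" --pt "0.8 0 0 -0.7 0" --pt "0.8 0 0 -0.7 0" --pt "0.8 0 0 -0.7 0" --pt "0.8 0 0 -20 0" --pt "0.8 0 0 -60 0" --pt "0.8 0 0 -105 0" --pt "0.8 0 -40 -110 0" --pt "0.8 0 -90 -110 0" --pt "0.8 0 -140 -110 0" --pt "0.8 0 -190 -110 0" --pt "0.8 0 -210 -110 0" --pt "0.8 0 -210 -110 0"

```text
clock: 38.9
eef_pos: [378.7, -187.3, 279.8]
eef_rot: [3.141, 0.001, 1.907]
wrist_force: [-0.4, 0.3, -0.5]
finger_gap: 75.0
finger_force: 0.0
```

```bash
python3 - <<'E'
from h import *
np.set_printoptions(precision=3,suppress=True)
s=monitor.read_state();print(s["clock"],s["eef_pos"],s["wrist_force"])
for n in("top","scene"):
    c=imaging.camera(n)
    for t in trace(c,"rail_mid")[:1]:
        u=t["rect"];x0,y0,x1,y1=[int(v) for v in(u[0]-u[2]/2-15,u[1]-u[3]/2-15,u[0]+u[2]/2+15,u[1]+u[3]/2+15)]
        print(n,u,fit(c,RAIL,t["region"],(x0,y0,x1,y1),164,[577,-117,.337]))
    for g in("tape_measure","square","pine_block"): print(g,[np.round(q["rect"]) for q in find_in(c,g)][:1])
print("loose",tip(c,548.3,-2.1,.337,133,(262,195,295,255)))
print("fixed",tip(c,625.6,-226,.337,133,(340,195,372,270)))
save(c,"end")
E
```

```text
38.9 [ 378.659 -187.301  279.825] [-0.448  0.343 -0.512]
top [322.8, 221.6, 118.5, 57.3] [ 577.345 -118.463    0.344    0.893]
tape_measure [array([461., 234.,  15.,  20.])]
square [array([417., 229.,  29.,  63.])]
pine_block [array([224., 248.,  18.,  16.])]
scene [342.6, 225.4, 107.0, 37.9] [ 574.191 -113.574    0.411    0.61 ]
tape_measure [array([459., 350.,  25.,  32.])]
square []
pine_block [array([238., 225.,  20.,  24.])]
loose (array([130.733,  -0.014,  -0.323]), np.float64(0.3702608695652174))
fixed (array([129.952,   0.021,   0.408]), np.float64(0.6756622310657878))
```

```bash
python3 -c "
from cell import job
print(job.sign_off())"
```

```text
the job is handed in; nothing more can be done
None
```

I fitted and locked the orange arm in the top two slots of the left post, laid the walnut rail across both arms within about 1 mm of midway between the posts, and handed the job in at about 39 s. On the first try the arm tilted in the grip and the tabs did not hook, so I set it down and regripped it nearer the plate. After that it stopped at the expected home height and resisted a 12 N upward pull. I saw no sign that the block, tape or square had moved, though the final scene view missed the square.

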